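# Raise the stencil press

## Task

On the stencil press, first push the open white cover down until it clicks fully shut, so that the stencil cannot slip out. Then take the black latch handle, pull it sideways away from the coupler against its spring until the hitch is free of the ball, and lift the frame by that handle until the coupler is about 10 cm above its seat. Finish while still holding it there in the gripper so the print can be drawn out; leave the other things on the table where they are.

Things in the scene. Friction and masses are not known exactly. Their poses are not given: they have to be found in the camera images.
- press: Fixed stencil press, base board 400 x 300 x 18 mm. Origin on the table under the 27 mm steel ball, 70 mm behind the board's near edge; x runs from the ball to the far hinges, y to the left of that, z up. A hinged aluminium frame (220 x 210 mm, top at 70 mm) has a steel tongue with a coupler (52 x 44 mm, top at 76 mm) over the ball.
- coupler (a point): Top centre of the coupler, 76 mm above the table when seated. It swings up with the frame about the frame's hinge axis, which runs along the press's y, 290 mm from the ball along x, 61 mm above the table (range 0.9 rad). The frame has no stay and falls when released; lifting it takes about 3 to 5 N at the latch handle.
- latch (a joint): Travel of the latch (m): 0 at rest, bolt under the ball's collar; grows as it is pulled towards the press's +y, away from the coupler; stop at 0.016. Bolt clear of the ball from 0.008; pull 0.012 or so. A spring returns it: about 4 N at rest, 9 N at 0.014. It is carried by the frame and rises with it.
- latch_handle: Upright black block on the latch, 14 mm wide (press's y) x 24 (x) x 48 tall, just left of the coupler (38 mm along +y from the ball at rest). Origin is a good grip point, 22 mm below its top, 108 mm above the table at rest, 32 mm above the coupler's roof. Pinch across the 14 mm; as the frame rises it tips by the frame angle and may turn between the fingers.
- cover (a joint): Angle of the cover (rad) about an axis along the press's y, 270 mm from the ball along x, 72 mm above the table (frame down). 0 shut, about 0.03 to 0.07 resting on its spring catch (not yet shut); starts open at 0.35 to 0.85. A stiff hinge keeps it where it is (1 N at the pad moves it); the catch in the middle of the near edge takes about 7 N at the pad to snap past, then holds it shut.
- cover_pad (a point): Top centre of the black push pad (22 x 70 mm, long along the press's y) on the cover, a white plate 176 x 160 x 5 mm. When shut, 148 mm from the cover's axis towards the ball, 7 mm above it, 79 mm above the table; moves with the cover. Its z is the outer face's normal: up when shut, leaning away from the ball when open. A catch housing, 10 mm higher, begins 45 mm nearer the ball.
- ink_a: Bystander, not to be disturbed: squeeze bottle of ink, 52 mm across, 128 mm high, standing beside the press. Origin at its underside.
- ink_b: Bystander, not to be disturbed: another squeeze bottle of the same size. Origin at its underside.
- ink_c: Bystander, not to be disturbed: a third squeeze bottle of the same size. Origin at its underside.
- roller: Bystander, not to be disturbed: ink roller lying flat, about 160 mm long, 105 mm wide, 32 mm high. Origin at its underside.
- marker: Bystander, not to be disturbed: marker pen lying flat in front of the press, 130 mm long, 12 mm thick. Origin at its underside.
- tape: Bystander, not to be disturbed: roll of tape lying flat on the press's base board, right of the coupler, 52 mm across, 18 mm high. Origin at its underside.
- flask: Bystander, not to be disturbed: closed drinking flask, 68 mm across, 200 mm high. Origin at its underside.

How it is judged:
By the outcome, as a careful person would: the job done as asked, in the order asked, and still so for the second after the job is handed in, while the arm keeps its last pose, push and grip.
It also fails if it takes over 48 s, if anything falls off the work surface, if the arm or the gripper's body presses on something with over 40 N, if the wrist force passes 120 N, or if a joint passes its speed limit or range.

## Robot

A 6-joint arm with a two-finger parallel gripper is mounted at the origin on the work surface. World frame = base frame: x ahead of the robot, y to its left, z up, the work surface at z = 0. Lengths are in m, angles in degrees, forces in N, time in s.
With the tool pointing down it reaches from about 0.35 to 0.875 m from the base axis. Payload 4.2 kg.
Tool frame: the origin (TCP) lies on the centre line of the jaws, within the pads' length; the fingertips stand 19 mm ahead of it and the grasp point (between the pads) is the TCP; x points along the fingers, y is the direction in which the jaws open and shut, and the axes are right-handed (so a half turn about x gives the same grasp; the last joint's range is limited). The gripper opens to 87 mm and grips with 3 to 60 N. Pads are 19 mm wide; open, the fingers measure 117 mm over their backs; the gripper's body (75 mm by 190 mm) begins 51 mm behind the grasp point.
Start: joints at [91.937, 22.042, 0.453, 0, -68.411, -14.817], TCP at [0.139, 0.609, 0.211] pointing down, gripper open.
Joint ranges: [-179.83, 179.83], [-69.29, 118.12], [-61.27, 80.66], [-181.25, 117.63], [-171.15, -9.14], [-177.46, 177.46]. Speed limits (degrees/s): [159.86, 159.86, 180, 180, 180, 180].

## Interface

Orientations are given as a 3x3 rotation matrix whose columns are the frame's x, y, z axes.
In Python, from station import r, viewer, job, spotter gives the robot as it stands.
- The arm moves only by the tool play_rows, never from a script. Its argument "commands" is a list of rows, each an object of numbers: "fingers": the gripper command: -1 is fully open, 1 is shut, values between are in proportion; "tx", "ty", "tz": the shift along the tool's x, y, z normalised to -1 to 1, where 1 is 750 mm; "ax", "ay", "az": the turn, a rotation vector about the tool's x, y, z normalised to -1 to 1, where 1 is pi rad. In form: [{"fingers": .., "tx": .., "ty": .., "tz": .., "ax": .., "ay": .., "az": ..}, ...]. A call has 1 to 5 rows; each row is the pose to reach, as a shift and turn from the pose commanded when the call began, along the tool's axes at that moment, turning the shorter way round; what a row does not reach only later rows make up. A row lasts 1/12 s, in which the tool goes at most 41.7 mm and 7.16 degrees, less where a joint would pass 70% of its speed; a pose out of reach is approached as far as the arm can. A call with a number of a shift or a turn outside -1 to 1 is refused whole. A call with a gripper value outside its range is refused whole. The fingers move at their own pace and stop on an object; the grip force is fixed at half the most. Time passes only in rows, so rows that repeat a pose let the fingers close. It gives the time, the measured TCP pose, the force and the opening at its end, in the units of the state.
- r.sense(): the state, without advancing time (a new reading comes with each control period).
- viewer.capture(name): name is "side" or "top" or "wrist"; returns a dict with "image" (384x512x3 uint8, red, green, blue), "fx", "fy", "cx", "cy" (pixels), "dist" ([k1, k2, p1, p2, k3] as OpenCV has them; the pictures are not rectified), "R" (3x3) and "t" (3): a world point X has camera coordinates R X + t; the wrist camera has in their place "mount" (4x4, takes a point from camera to tool coordinates, whose origin is the TCP and whose axes are the tool frame's). Camera axes: x right, y down, z forward; pixel columns grow to the right and rows downward; lengths in m; the calibration is good to about 2 mm. A picture is of the moment at which its call begins: read the wrist's pose just before it. There is no depth.
- job.finish_job(): hands the job in, once; it reports no verdict.
Trained networks look in a picture, given as the dict that the camera call returned (one of the last four; its "shot" number tells which), for a name from the list of things; names that differ only in an ending like _2 or _b are one class to them, and where a whole thing is asked for, a point or a joint stands for the part that bears it (a point fixed in the world has none). Each returns a list of dicts, best first, with "score" (0 to 1); they miss things now and then, are a little off and sometimes report something else, mostly with a low value. They report only what shows in the picture. A call takes as long as a camera call.
- spotter.find_in(name, picture): "uv" ([column, row] in pixels, amid what is visible of it).
- spotter.silhouettes(name, picture): "region" (384x512 bool, what is visible of it) and "uv" ([column, row] in pixels, amid what is visible of it).
The state is a dict: "time_s": time; "joints": joint angles; "joint_velocities": joint speeds; "effort": joint torques, N m; "tcp_pos": TCP position; "ee_rot": TCP orientation; "wrist_force": force on the tool from outside, world axes, zero at the start; "moment": the same for the moment, N m; "gripper_width": opening from 0.0 (shut) to 1.0 (fully open).
Only numpy, scipy, OpenCV 4.12 (cv2) and the standard library are available. Lean on these libraries where they do the work, as an engineer would, in place of code of your own. Each camera call takes 0.05 s, during which the arm holds its last target. There are 200 camera calls.

## Working session

There is one attempt and no reset: what is moved stays moved. The work goes in short steps, Python scripts to look and compute and a tool call to move; the robot and the scene stay as the last step left them, time stands still between calls to the robot, and variables do not carry over. Pictures are saved under pics/ and viewed, about 8 in all and at most 12, crops included, and the job is handed in when it is done.

Besides the shell and the picture viewer there is one more tool, called after "Call:" by a JSON object that holds its "name" and its "arguments". play_rows: Moves the arm, as the interface text tells. Its arguments: {"type":"object","properties":{"commands":{"type":"array"}},"required":["commands"]}

```bash
ls; mkdir -p pics; python3 - <<'E'
from station import r, viewer, job, spotter
import cv2,numpy as np
s=r.sense();print(s)
ims=[]
for n in ["side","top"]:
    p=viewer.capture(n); ims.append(p["image"])
    print(n,p["fx"],p["fy"],p["cx"],p["cy"],p["dist"],np.array(p["R"]).round(4).tolist(),np.array(p["t"]).round(4).tolist())
    for o in ["press","coupler","latch_handle","cover_pad","cover","tape","ink_a","flask","roller","marker"]:
        try: print(o,[(np.round(d["uv"],1).tolist(),round(d["score"],2)) for d in spotter.find_in(o,p)][:4])
        except Exception as e: print(o,e)
    cv2.imwrite(f"pics/{n}0.png",cv2.resize(p["image"][:,:,::-1],(800,600)))
E
```

```text
pics
{'time_s': 0.0, 'joints': array([ 9.19356029e+01,  2.20894904e+01,  3.81286516e-01, -2.96954135e-02,
       -6.84110700e+01, -1.48178265e+01]), 'joint_velocities': array([-0.06023552,  0.06559719,  0.03537245,  0.00474411, -0.06431023,
        0.04922859]), 'effort': array([ 1.39859912e-03, -3.90658915e+01,  1.87408483e+01,  4.21994403e+00,
        1.11012973e-02, -1.75497066e-04]), 'tcp_pos': array([0.13916732, 0.60867355, 0.20968148]), 'ee_rot': array([[-4.11337899e-04, -2.23133625e-01, -9.74787780e-01],
       [-2.09676340e-03, -9.74785527e-01,  2.23133994e-01],
       [-9.99997717e-01,  2.13568281e-03, -6.68921871e-05]]), 'wrist_force': array([-0.34168975,  0.8871757 ,  0.0578394 ]), 'moment': array([-0.05331936,  0.02858537,  0.0100716 ]), 'gripper_width': 0.9993885246797739}
side 467.50617261899964 467.50617261899964 257.21270048059284 188.990108938073 [0.04287604 0.         0.         0.         0.        ] [[0.8538, -0.5201, 0.0234], [-0.2929, -0.5171, -0.8043], [0.4304, 0.6798, -0.5938]] [-0.4681, 0.282, 0.9074]
press [([260.0, 197.1], 0.84)]
coupler [([269.6, 178.2], 0
[... 393 characters left out ...]
31.9], 0.72)]
top 483.9856102744645 483.9856102744645 252.6628233607925 200.51321397880594 [0.03720006 0.         0.         0.         0.        ] [[0.0204, -0.9996, -0.0187], [-0.9973, -0.0191, -0.0703], [0.07, 0.0201, -0.9973]] [0.0843, 0.6024, 1.1998]
press [([239.7, 187.2], 0.84)]
coupler [([233.0, 237.9], 0.72), ([236.7, 167.0], 0.67)]
latch_handle [([231.3, 238.1], 0.65)]
cover_pad [([235.5, 153.0], 0.94), ([237.9, 165.7], 0.2)]
cover []
tape [([283.4, 220.9], 0.77), ([150.3, 188.7], 0.41)]
ink_a [([160.2, 224.3], 0.96), ([325.3, 164.2], 0.93)]
flask [([327.8, 162.8], 0.69), ([100.5, 206.5], 0.66), ([231.9, 240.5], 0.48)]
roller [([350.8, 225.6], 0.83)]
marker [([245.6, 279.4], 0.83)]
```

View pics/side0.png

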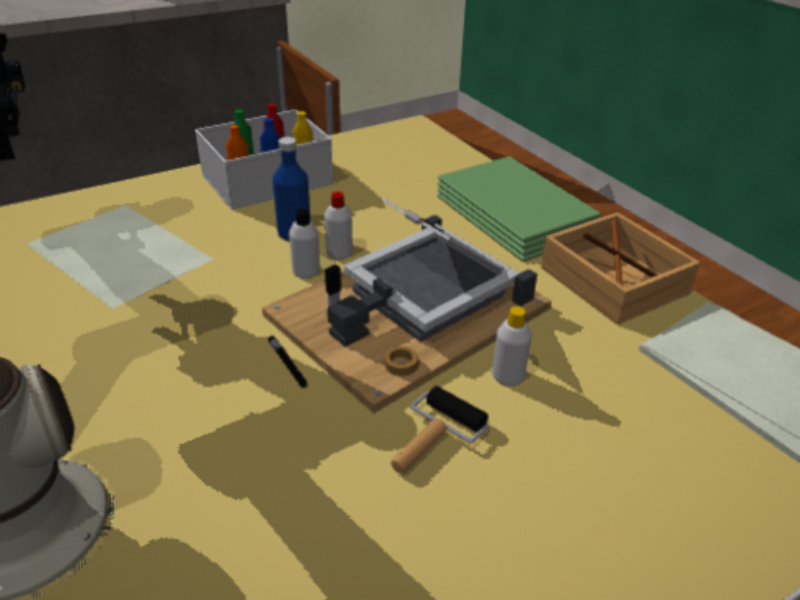

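View pics/top0.png

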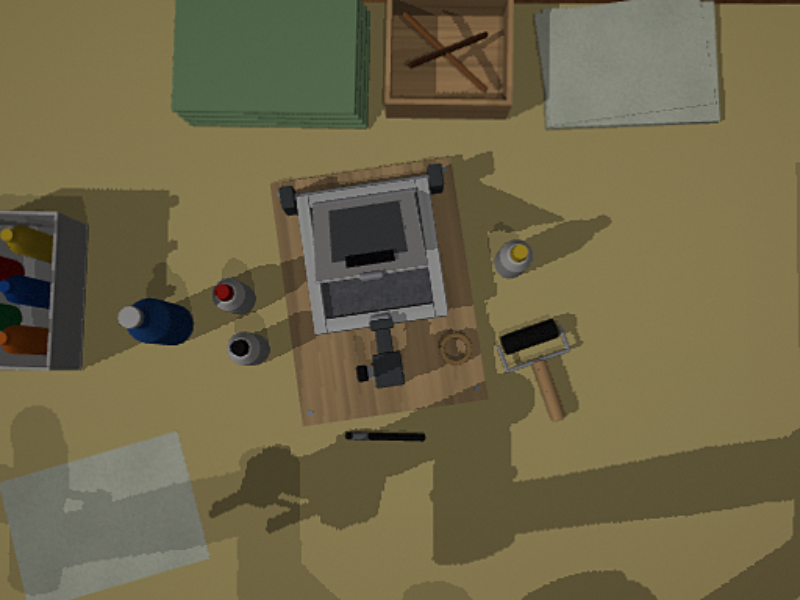

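```bash
python3 - <<'E'
from station import viewer
import cv2,numpy as np
a=viewer.capture("side")["image"][130:275,160:360,::-1]; b=viewer.capture("top")["image"][90:280,165:320,::-1]
a=cv2.resize(a,(800,580),interpolation=cv2.INTER_CUBIC); cv2.imwrite("pics/s1.png",a)
cv2.imwrite("pics/t1.png",cv2.resize(b,None,fx=3.15,fy=3.15,interpolation=cv2.INTER_CUBIC))
E
```

```text
(no output)
```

View pics/s1.png

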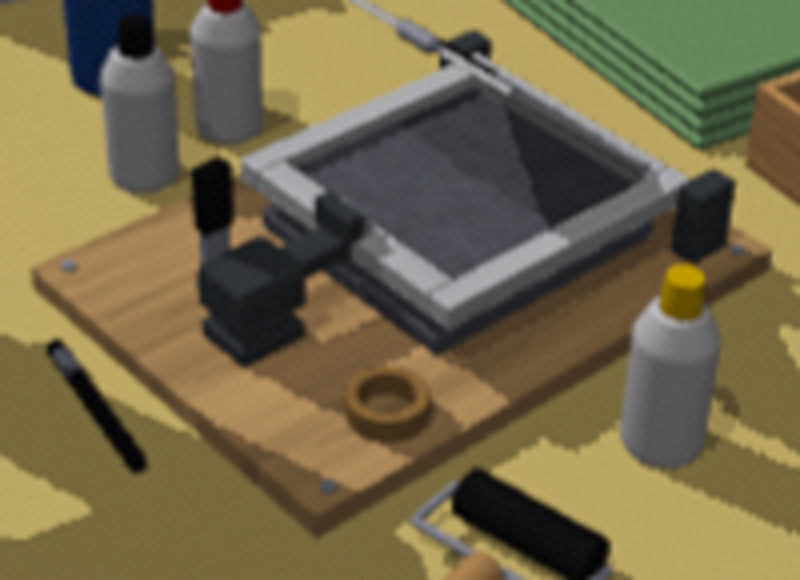

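View pics/t1.png

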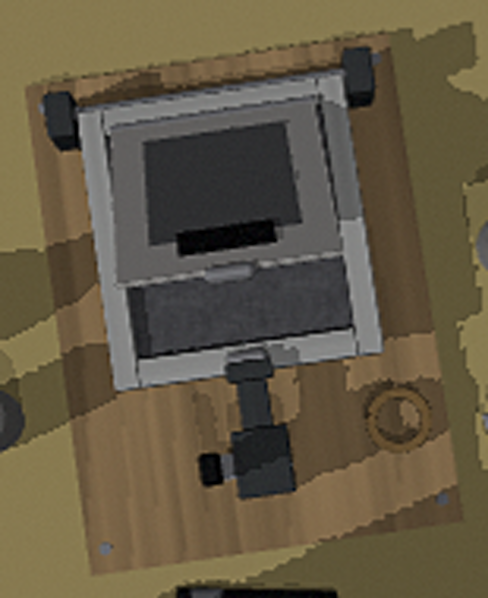

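```bash
cat > h.py <<'E'
import numpy as np,cv2
from scipy.optimize import least_squares
def proj(p,X): 
    return cv2.projectPoints(np.atleast_2d(X).astype(float),cv2.Rodrigues(np.array(p["R"]))[0],np.array(p["t"]),np.array([[p["fx"],0,p["cx"]],[0,p["fy"],p["cy"]],[0,0,1]]),np.array(p["dist"],float))[0][:,0]
def W(q,P):
    P=np.atleast_2d(P);c,s=np.cos(q[2]),np.sin(q[2])
    return P@np.array([[c,-s,0],[s,c,0],[0,0,1]]).T+[q[0],q[1],0]
def cov(th,d,h,y=0): return [0.27-d*np.cos(th)+h*np.sin(th),y,0.072+d*np.sin(th)+h*np.cos(th)]
E
python3 - <<'E'
from h import *
from station import viewer
S=viewer.capture("side");T=viewer.capture("top")
B=.018
tp=[((92,575),[-.07,.15,B]),((463,521),[-.07,-.15,B]),((26,88),[.33,.15,B]),((390,32),[.33,-.15,B]),((211,470),[0,.038,.130]),((262,463),[0,0,.076]),((227,237),'pad'),((118,284),'cl'),((343,255),'cr')]
sp=[((33,272),[-.07,.15,B]),((318,517),[-.07,-.15,B]),((770,250),[.33,-.15,B]),((213,167),[0,.038,.130]),((415,36),'pad')]
def pt(k,th): return {'pad':cov(th,.148,.007),'cl':cov(th,.176,.003,.08),'cr':cov(th,.176,.003,-.08)}[k] if isinstance(k,str) else k
def res(q,full=0):
    o=[]
    for cam,l,sc,off in((T,tp,3.15,(165,90)),(S,sp,4,(160,130))):
        u=np.array([a for a,_ in l])/sc+off
        o.append(proj(cam,W(q,[pt(k,q[3]) for _,k in l]))-u)
    return np.vstack(o) if full else np.vstack(o).ravel()
f=least_squares(res,[.5,.05,0,.6],loss='soft_l1');print(f.x,np.degrees(f.x[2:]));print(res(f.x,1).round(1).tolist())
np.save("q.npy",f.x)
q=f.x
print("handle",W(q,[0,.038,.108]),"pad",W(q,cov(q[3],.148,.007)),"padshut",W(q,cov(0,.148,.007)))
E
```

```text
[0.50974008 0.1032039  0.16693755 0.68995863] [ 9.56481719 39.53171748]
[[-0.1, 0.5], [0.5, 0.1], [-0.6, -0.3], [-0.5, 0.1], [-0.5, -0.0], [0.4, -0.4], [-0.1, 0.2], [-0.4, 0.4], [0.4, -1.1], [-0.7, -0.7], [-0.3, 0.6], [0.8, 0.3], [-0.4, -0.2], [8.7, 3.0]]
handle [[0.50342587 0.14067564 0.108     ]] pad [[0.66781876 0.12984107 0.17160169]] padshut [[0.63004407 0.12347582 0.079     ]]
```

Call:
{"name": "play_rows", "arguments": {"commands": [{"fingers": 1, "tx": -0.12, "ty": 0, "tz": 0, "ax": -0.1248, "ay": 0, "az": 0}, {"fingers": 1, "tx": -0.12, "ty": 0, "tz": 0, "ax": -0.1248, "ay": 0, "az": 0}, {"fingers": 1, "tx": -0.12, "ty": 0, "tz": 0, "ax": -0.1248, "ay": 0, "az": 0}, {"fingers": 1, "tx": -0.12, "ty": 0, "tz": 0, "ax": -0.1248, "ay": 0, "az": 0}, {"fingers": 1, "tx": -0.12, "ty": 0, "tz": 0, "ax": -0.1248, "ay": 0, "az": 0}]}}

```text
time_s: 1.72
tcp_pos: [0.1391, 0.6092, 0.3012]
ee_rot: [[-0.001, 0.165, -0.986], [0.001, -0.986, -0.165], [-1.0, -0.001, 0.0]]
wrist_force: [-0.0, 0.5, -0.4]
gripper_width: 0.701
```

Call:
{"name": "play_rows", "arguments": {"commands": [{"fingers": 1, "tx": 0, "ty": 0.037, "tz": -0.029, "ax": 0, "ay": 0, "az": 0}, {"fingers": 1, "tx": 0, "ty": 0.074, "tz": -0.058, "ax": 0, "ay": 0, "az": 0}, {"fingers": 1, "tx": 0, "ty": 0.111, "tz": -0.087, "ax": 0, "ay": 0, "az": 0}, {"fingers": 1, "tx": 0, "ty": 0.148, "tz": -0.116, "ax": 0, "ay": 0, "az": 0}, {"fingers": 1, "tx": 0, "ty": 0.187, "tz": -0.147, "ax": 0, "ay": 0, "az": 0}]}}

```text
time_s: 2.13
tcp_pos: [0.2717, 0.4874, 0.2987]
ee_rot: [[-0.001, 0.165, -0.986], [-0.004, -0.986, -0.165], [-1.0, 0.003, 0.002]]
wrist_force: [-0.1, 1.2, 0.4]
gripper_width: 0.326
```

Call:
{"name": "play_rows", "arguments": {"commands": [{"fingers": 1, "tx": 0, "ty": 0.037, "tz": -0.029, "ax": 0, "ay": 0, "az": 0}, {"fingers": 1, "tx": 0, "ty": 0.074, "tz": -0.058, "ax": 0, "ay": 0, "az": 0}, {"fingers": 1, "tx": 0, "ty": 0.111, "tz": -0.087, "ax": 0, "ay": 0, "az": 0}, {"fingers": 1, "tx": 0, "ty": 0.148, "tz": -0.116, "ax": 0, "ay": 0, "az": 0}, {"fingers": 1, "tx": 0, "ty": 0.187, "tz": -0.147, "ax": 0, "ay": 0, "az": 0}]}}

```text
time_s: 2.55
tcp_pos: [0.4037, 0.3675, 0.299]
ee_rot: [[-0.002, 0.165, -0.986], [-0.003, -0.986, -0.165], [-1.0, 0.002, 0.003]]
wrist_force: [1.3, 0.9, 0.2]
gripper_width: 0.023
```

Call:
{"name": "play_rows", "arguments": {"commands": [{"fingers": 1, "tx": 0, "ty": 0.037, "tz": -0.029, "ax": 0, "ay": 0, "az": 0}, {"fingers": 1, "tx": 0, "ty": 0.074, "tz": -0.058, "ax": 0, "ay": 0, "az": 0}, {"fingers": 1, "tx": 0, "ty": 0.111, "tz": -0.087, "ax": 0, "ay": 0, "az": 0}, {"fingers": 1, "tx": 0, "ty": 0.148, "tz": -0.116, "ax": 0, "ay": 0, "az": 0}, {"fingers": 1, "tx": 0, "ty": 0.187, "tz": -0.147, "ax": 0, "ay": 0, "az": 0}]}}

```text
time_s: 2.97
tcp_pos: [0.5357, 0.2478, 0.2989]
ee_rot: [[-0.003, 0.165, -0.986], [-0.002, -0.986, -0.165], [-1.0, 0.001, 0.003]]
wrist_force: [-0.2, 0.6, 0.0]
gripper_width: 0.004
```

Call:
{"name": "play_rows", "arguments": {"commands": [{"fingers": 1, "tx": 0, "ty": 0.037, "tz": -0.03, "ax": 0, "ay": 0, "az": 0}, {"fingers": 1, "tx": 0, "ty": 0.074, "tz": -0.06, "ax": 0, "ay": 0, "az": 0}, {"fingers": 1, "tx": 0, "ty": 0.111, "tz": -0.09, "ax": 0, "ay": 0, "az": 0}, {"fingers": 1, "tx": 0, "ty": 0.148, "tz": -0.12, "ax": 0, "ay": 0, "az": 0}, {"fingers": 1, "tx": 0, "ty": 0.186, "tz": -0.148, "ax": 0, "ay": 0, "az": 0}]}}

```text
time_s: 3.38
tcp_pos: [0.6686, 0.1289, 0.2983]
ee_rot: [[-0.004, 0.164, -0.986], [-0.001, -0.986, -0.164], [-1.0, 0.001, 0.004]]
wrist_force: [0.2, 0.3, 0.4]
gripper_width: 0.005
```

```bash
python3 - <<'E'
from h import *
from station import r,viewer,spotter
q=np.load("q.npy");s=r.sense();c,n=np.cos(q[2]),np.sin(q[2])
d=s["tcp_pos"]-[q[0],q[1],0];print(s["time_s"],s["tcp_pos"],"press",d[0]*c+d[1]*n,-d[0]*n+d[1]*c)
p=viewer.capture("wrist");M=np.array(p["mount"]);print(M.round(3).tolist())
R=s["ee_rot"]@M[:3,:3];t=s["ee_rot"]@M[:3,3]+s["tcp_pos"]
p["R"]=R.T;p["t"]=-R.T@t
im=p["image"][:,:,::-1].copy()
for P in [cov(q[3],.148,.007,y) for y in(-.035,0,.035)]+[[0,.038,.13],[0,0,.076]]+[cov(q[3],.176,.003,y) for y in(-.08,.08)]:
    u=proj(p,W(q,P))[0];print(u); cv2.circle(im,tuple(int(v) for v in np.clip(u,-50,900)),3,(0,0,255),-1)
cv2.imwrite("pics/w1.png",im)
E
```

```text
3.3833 [0.66864084 0.12892401 0.29830594] press 0.1609655020854359 -0.0010409141734727088
[[0.0, -0.295, 0.955, -0.173], [1.0, -0.0, -0.0, 0.0], [0.0, 0.955, 0.295, -0.081], [0.0, 0.0, 0.0, 1.0]]
[292.40643005 175.55247023]
[256.04523043 175.6372582 ]
[219.6859844  175.71661316]
[225.82588834 292.14994334]
[256.75868157 268.30818275]
[341.1558467  204.37097043]
[171.0012628  204.75006656]
```

View pics/w1.png

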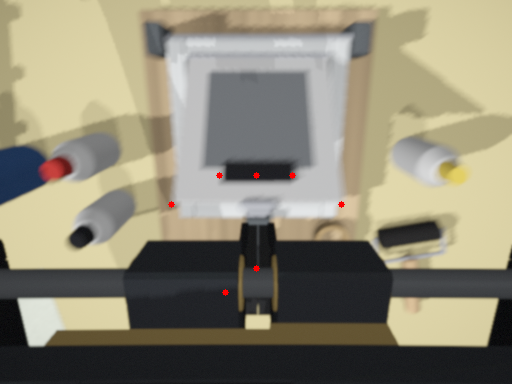

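Call:
{"name": "play_rows", "arguments": {"commands": [{"fingers": 1, "tx": 0.035, "ty": 0, "tz": 0, "ax": 0, "ay": 0, "az": 0}, {"fingers": 1, "tx": 0.07, "ty": 0, "tz": 0, "ax": 0, "ay": 0, "az": 0}, {"fingers": 1, "tx": 0.1, "ty": 0, "tz": 0, "ax": 0, "ay": 0, "az": 0}, {"fingers": 1, "tx": 0.12, "ty": 0, "tz": 0, "ax": 0, "ay": 0, "az": 0}]}}

```text
time_s: 3.77
tcp_pos: [0.6659, 0.1297, 0.2055]
ee_rot: [[-0.008, 0.164, -0.986], [-0.002, -0.987, -0.164], [-1.0, 0.001, 0.008]]
wrist_force: [-0.1, 0.7, -1.0]
gripper_width: 0.008
```

Call:
{"name": "play_rows", "arguments": {"commands": [{"fingers": 1, "tx": 0.017, "ty": 0, "tz": 0.003, "ax": 0, "ay": 0, "az": 0}, {"fingers": 1, "tx": 0.034, "ty": 0, "tz": 0.009, "ax": 0, "ay": 0, "az": 0}, {"fingers": 1, "tx": 0.045, "ty": 0, "tz": 0.017, "ax": 0, "ay": 0, "az": 0}, {"fingers": 1, "tx": 0.056, "ty": 0, "tz": 0.024, "ax": 0, "ay": 0, "az": 0}, {"fingers": 1, "tx": 0.067, "ty": 0, "tz": 0.03, "ax": 0, "ay": 0, "az": 0}]}}

```text
time_s: 4.18
tcp_pos: [0.6445, 0.1263, 0.1582]
ee_rot: [[-0.003, 0.165, -0.986], [-0.001, -0.986, -0.165], [-1.0, 0.001, 0.003]]
wrist_force: [-0.2, -0.3, -0.2]
gripper_width: 0.006
```

Call:
{"name": "play_rows", "arguments": {"commands": [{"fingers": 1, "tx": 0.014, "ty": 0, "tz": 0.005, "ax": 0, "ay": 0, "az": 0}, {"fingers": 1, "tx": 0.028, "ty": 0, "tz": 0.01, "ax": 0, "ay": 0, "az": 0}, {"fingers": 1, "tx": 0.042, "ty": 0, "tz": 0.014, "ax": 0, "ay": 0, "az": 0}, {"fingers": 1, "tx": 0.056, "ty": 0, "tz": 0.017, "ax": 0, "ay": 0, "az": 0}, {"fingers": 1, "tx": 0.07, "ty": 0, "tz": 0.019, "ax": 0, "ay": 0, "az": 0}]}}

```text
time_s: 4.6
tcp_pos: [0.631, 0.124, 0.1065]
ee_rot: [[-0.002, 0.166, -0.986], [-0.001, -0.986, -0.166], [-1.0, 0.0, 0.002]]
wrist_force: [0.1, -0.6, 0.2]
gripper_width: 0.005
```

Call:
{"name": "play_rows", "arguments": {"commands": [{"fingers": 1, "tx": 0.003, "ty": 0, "tz": 0, "ax": 0, "ay": 0, "az": 0}, {"fingers": 1, "tx": 0.006, "ty": 0, "tz": 0, "ax": 0, "ay": 0, "az": 0}, {"fingers": 1, "tx": 0.006, "ty": 0, "tz": 0, "ax": 0, "ay": 0, "az": 0}]}}

```text
time_s: 4.85
tcp_pos: [0.632, 0.1243, 0.103]
ee_rot: [[-0.0, 0.166, -0.986], [-0.0, -0.986, -0.166], [-1.0, 0.0, 0.0]]
wrist_force: [-0.3, 0.6, 0.4]
gripper_width: 0.003
```

Call:
{"name": "play_rows", "arguments": {"commands": [{"fingers": 1, "tx": 0.004, "ty": 0, "tz": 0, "ax": 0, "ay": 0, "az": 0}, {"fingers": 1, "tx": 0.004, "ty": 0, "tz": 0, "ax": 0, "ay": 0, "az": 0}]}}

```text
time_s: 5.02
tcp_pos: [0.6322, 0.1244, 0.1005]
ee_rot: [[0.001, 0.166, -0.986], [0.0, -0.986, -0.166], [-1.0, -0.0, -0.001]]
wrist_force: [-0.7, -0.3, -0.2]
gripper_width: 0.007
```

Call:
{"name": "play_rows", "arguments": {"commands": [{"fingers": 1, "tx": 0.004, "ty": 0, "tz": 0, "ax": 0, "ay": 0, "az": 0}, {"fingers": 1, "tx": 0.004, "ty": 0, "tz": 0, "ax": 0, "ay": 0, "az": 0}]}}

```text
time_s: 5.18
tcp_pos: [0.6319, 0.1243, 0.0973]
ee_rot: [[-0.0, 0.166, -0.986], [0.0, -0.986, -0.166], [-1.0, -0.0, 0.0]]
wrist_force: [0.1, -0.5, -0.2]
gripper_width: 0.009
```

Call:
{"name": "play_rows", "arguments": {"commands": [{"fingers": 1, "tx": 0.004, "ty": 0, "tz": 0, "ax": 0, "ay": 0, "az": 0}, {"fingers": 1, "tx": 0.004, "ty": 0, "tz": 0, "ax": 0, "ay": 0, "az": 0}]}}

```text
time_s: 5.35
tcp_pos: [0.6317, 0.1242, 0.094]
ee_rot: [[-0.001, 0.166, -0.986], [-0.0, -0.986, -0.166], [-1.0, -0.0, 0.001]]
wrist_force: [-0.8, -0.4, -0.2]
gripper_width: 0.002
```

```bash
python3 - <<'E'
from station import viewer
import cv2
a=viewer.capture("side")["image"][100:245,180:380,::-1]; b=viewer.capture("wrist")["image"][:,:,::-1]
a=cv2.resize(a,(550,400),interpolation=cv2.INTER_CUBIC); b=cv2.resize(b,(250,188))
import numpy as np
o=np.zeros((400,800,3),np.uint8);o[:,:550]=a;o[:188,550:]=b;cv2.imwrite("pics/s2.png",o)
E
```

```text
(no output)
```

View pics/s2.png

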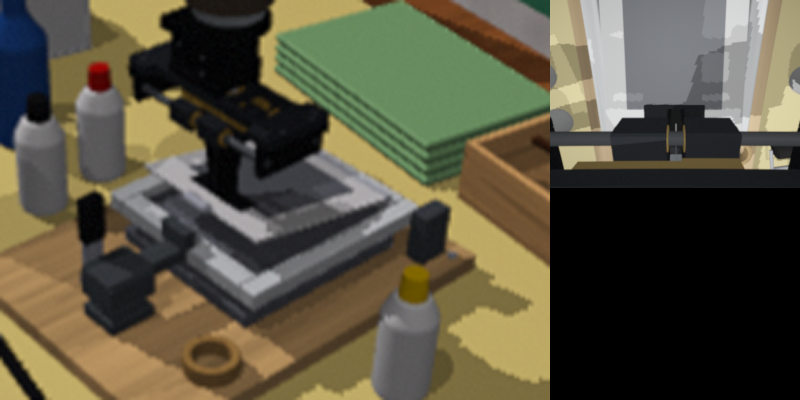

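```bash
python3 - <<'E'
from h import *
from station import viewer,r
S=viewer.capture("side");q=np.load("q.npy")
f=lambda P:((proj(S,W(q,P))-[180,100])*2.75).round(0).tolist()
for th in(0,.05,.1,.15,.2,.25,.3): print(th,f([cov(th,.176,.003,.08),cov(th,.176,.003,-.08),cov(th,.148,.007,0)]))
print("frame",f([[.045,.11,.07],[.045,-.11,.07]]))
s=r.sense();print(s["tcp_pos"],s["wrist_force"]);R=s["ee_rot"]
print("tip",f(np.zeros((1,3))), ((proj(S,[s["tcp_pos"]+R[:,0]*.019])-[180,100])*2.75))
E
```

```text
0 [[144.0, 190.0], [255.0, 268.0], [220.0, 213.0]]
0.05 [[144.0, 183.0], [256.0, 260.0], [221.0, 206.0]]
0.1 [[145.0, 175.0], [257.0, 252.0], [222.0, 200.0]]
0.15 [[146.0, 167.0], [259.0, 243.0], [223.0, 193.0]]
0.2 [[147.0, 158.0], [260.0, 235.0], [225.0, 186.0]]
0.25 [[149.0, 150.0], [263.0, 226.0], [226.0, 179.0]]
0.3 [[151.0, 142.0], [265.0, 217.0], [228.0, 171.0]]
frame [[85.0, 199.0], [237.0, 310.0]]
[0.63192411 0.12423549 0.09447013] [ 1.11153137 -0.38237174  0.30038438]
tip [[119.0, 330.0]] [[221.33654925 215.20367788]]
```

```bash
python3 - <<'E'
from station import viewer
import cv2
a=viewer.capture("side")["image"][135:215,210:340,::-1]
cv2.imwrite("pics/s3.png",cv2.resize(a,(780,480),interpolation=cv2.INTER_CUBIC))
E
```

```text
(no output)
```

View pics/s3.png

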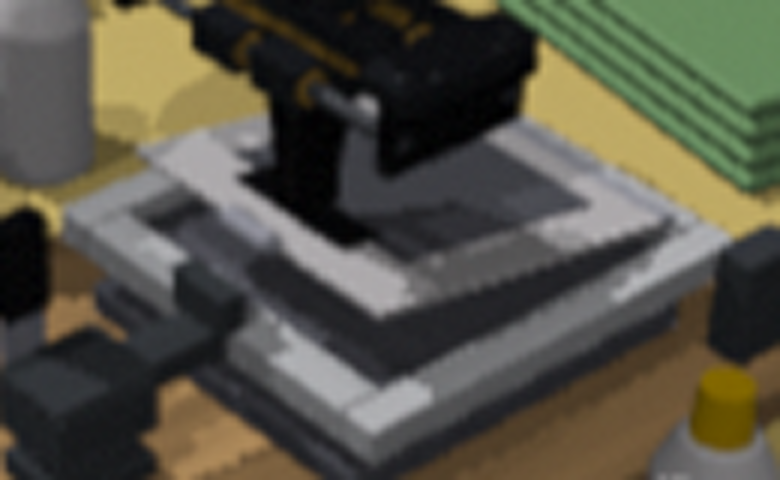

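Call:
{"name": "play_rows", "arguments": {"commands": [{"fingers": 1, "tx": 0.007, "ty": 0, "tz": 0, "ax": 0, "ay": 0, "az": 0}, {"fingers": 1, "tx": 0.014, "ty": 0, "tz": 0, "ax": 0, "ay": 0, "az": 0}, {"fingers": 1, "tx": 0.014, "ty": 0, "tz": 0, "ax": 0, "ay": 0, "az": 0}]}}

```text
time_s: 5.8
tcp_pos: [0.6309, 0.124, 0.0824]
ee_rot: [[-0.003, 0.166, -0.986], [-0.001, -0.986, -0.166], [-1.0, 0.0, 0.003]]
wrist_force: [-0.2, -0.3, 0.0]
gripper_width: 0.008
```

Call:
{"name": "play_rows", "arguments": {"commands": [{"fingers": 1, "tx": 0.004, "ty": 0, "tz": 0, "ax": 0, "ay": 0, "az": 0}, {"fingers": 1, "tx": 0.004, "ty": 0, "tz": 0, "ax": 0, "ay": 0, "az": 0}]}}

```text
time_s: 5.97
tcp_pos: [0.6316, 0.1241, 0.0802]
ee_rot: [[-0.001, 0.166, -0.986], [-0.0, -0.986, -0.166], [-1.0, 0.0, 0.001]]
wrist_force: [-0.6, -0.3, -0.1]
gripper_width: 0.009
```

Call:
{"name": "play_rows", "arguments": {"commands": [{"fingers": 1, "tx": 0.004, "ty": 0, "tz": 0, "ax": 0, "ay": 0, "az": 0}, {"fingers": 1, "tx": 0.004, "ty": 0, "tz": 0, "ax": 0, "ay": 0, "az": 0}]}}

```text
time_s: 6.13
tcp_pos: [0.6317, 0.1242, 0.0775]
ee_rot: [[-0.001, 0.166, -0.986], [-0.0, -0.986, -0.166], [-1.0, 0.0, 0.001]]
wrist_force: [-0.2, 0.1, 0.3]
gripper_width: 0.003
```

Call:
{"name": "play_rows", "arguments": {"commands": [{"fingers": 1, "tx": 0.005, "ty": 0, "tz": 0, "ax": 0, "ay": 0, "az": 0}, {"fingers": 1, "tx": 0.005, "ty": 0, "tz": 0, "ax": 0, "ay": 0, "az": 0}]}}

```text
time_s: 6.3
tcp_pos: [0.6318, 0.1242, 0.0744]
ee_rot: [[-0.0, 0.167, -0.986], [-0.0, -0.986, -0.167], [-1.0, 0.0, 0.0]]
wrist_force: [-1.3, 0.3, 1.4]
gripper_width: 0.002
```

```bash
python3 - <<'E'
from h import *
from station import viewer,r,spotter
S=viewer.capture("side");q=np.load("q.npy")
s=r.sense();print(s["tcp_pos"],s["wrist_force"],s["moment"])
a=S["image"][135:215,210:340,::-1].copy()
a=cv2.resize(a,(780,480),interpolation=cv2.INTER_CUBIC)
f=lambda P:((proj(S,P)-[210,135]+.5)*6).round(0).astype(int)
for th,c in((0,(0,0,255)),(.05,(0,255,0)),(.15,(255,0,0))):
    for u in f(W(q,[cov(th,.176,.003,.08),cov(th,.176,.003,-.08)])): cv2.circle(a,tuple(map(int,u)),3,c,-1)
cv2.circle(a,tuple(map(int,f([s["tcp_pos"]+s["ee_rot"][:,0]*.019])[0])),3,(255,0,255),-1)
cv2.imwrite("pics/s4.png",a)
E
```

```text
[0.631807   0.12425102 0.07439108] [-0.44231291  0.20476917  2.73189336] [-0.08680755  0.35036335  0.04653352]
```

View pics/s4.png

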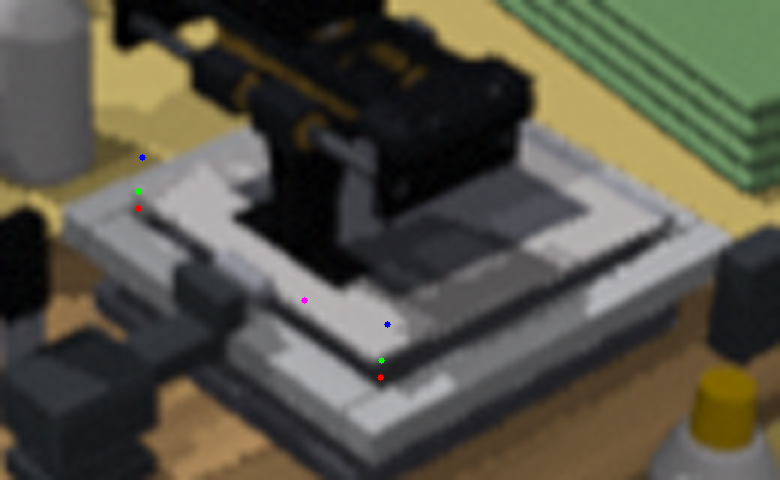

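Call:
{"name": "play_rows", "arguments": {"commands": [{"fingers": 1, "tx": 0.003, "ty": 0, "tz": 0, "ax": 0, "ay": 0, "az": 0}, {"fingers": 1, "tx": 0.003, "ty": 0, "tz": 0, "ax": 0, "ay": 0, "az": 0}]}}

```text
time_s: 6.52
tcp_pos: [0.6317, 0.1242, 0.072]
ee_rot: [[-0.0, 0.166, -0.986], [-0.0, -0.986, -0.166], [-1.0, 0.0, 0.0]]
wrist_force: [-2.3, 0.5, 3.5]
gripper_width: 0.006
```

Call:
{"name": "play_rows", "arguments": {"commands": [{"fingers": 1, "tx": 0.003, "ty": 0, "tz": 0, "ax": 0, "ay": 0, "az": 0}, {"fingers": 1, "tx": 0.003, "ty": 0, "tz": 0, "ax": 0, "ay": 0, "az": 0}]}}

```text
time_s: 6.68
tcp_pos: [0.6319, 0.1242, 0.0692]
ee_rot: [[-0.0, 0.166, -0.986], [0.0, -0.986, -0.166], [-1.0, -0.0, 0.0]]
wrist_force: [-0.7, 0.2, 0.9]
gripper_width: 0.006
```

Call:
{"name": "play_rows", "arguments": {"commands": [{"fingers": 1, "tx": 0.003, "ty": 0, "tz": 0, "ax": 0, "ay": 0, "az": 0}, {"fingers": 1, "tx": 0.003, "ty": 0, "tz": 0, "ax": 0, "ay": 0, "az": 0}]}}

```text
time_s: 6.85
tcp_pos: [0.6322, 0.1243, 0.0675]
ee_rot: [[0.001, 0.167, -0.986], [0.0, -0.986, -0.167], [-1.0, 0.0, -0.001]]
wrist_force: [-1.2, 0.2, 2.4]
gripper_width: 0.004
```

Call:
{"name": "play_rows", "arguments": {"commands": [{"fingers": 1, "tx": 0.003, "ty": 0, "tz": 0, "ax": 0, "ay": 0, "az": 0}, {"fingers": 1, "tx": 0.003, "ty": 0, "tz": 0, "ax": 0, "ay": 0, "az": 0}]}}

```text
time_s: 7.02
tcp_pos: [0.6323, 0.1243, 0.0672]
ee_rot: [[0.001, 0.167, -0.986], [-0.0, -0.986, -0.167], [-1.0, 0.001, -0.001]]
wrist_force: [-4.7, -0.5, 11.7]
gripper_width: 0.008
```

Call:
{"name": "play_rows", "arguments": {"commands": [{"fingers": 1, "tx": 0.003, "ty": 0, "tz": 0, "ax": 0, "ay": 0, "az": 0}, {"fingers": 1, "tx": 0.003, "ty": 0, "tz": 0, "ax": 0, "ay": 0, "az": 0}]}}

```text
time_s: 7.18
tcp_pos: [0.6323, 0.1243, 0.0669]
ee_rot: [[0.002, 0.168, -0.986], [-0.001, -0.986, -0.168], [-1.0, 0.001, -0.002]]
wrist_force: [-7.6, -0.7, 18.0]
gripper_width: 0.009
```

Call:
{"name": "play_rows", "arguments": {"commands": [{"fingers": 1, "tx": -0.05, "ty": 0, "tz": 0, "ax": 0, "ay": 0, "az": 0}, {"fingers": 1, "tx": -0.1, "ty": 0, "tz": 0, "ax": 0, "ay": 0, "az": 0}, {"fingers": 1, "tx": -0.15, "ty": 0, "tz": 0, "ax": 0, "ay": 0, "az": 0}, {"fingers": 0.08, "tx": -0.2, "ty": 0, "tz": 0, "ax": 0, "ay": 0, "az": 0}, {"fingers": 0.08, "tx": -0.2, "ty": 0, "tz": 0, "ax": 0, "ay": 0, "az": 0}]}}

```text
time_s: 7.6
tcp_pos: [0.6367, 0.1253, 0.2223]
ee_rot: [[0.017, 0.168, -0.986], [0.004, -0.986, -0.168], [-1.0, -0.001, -0.018]]
wrist_force: [1.5, 0.3, 2.5]
gripper_width: 0.082
```

Call:
{"name": "play_rows", "arguments": {"commands": [{"fingers": 0.08, "tx": 0, "ty": -0.013, "tz": 0.042, "ax": 0, "ay": 0, "az": 0}, {"fingers": 0.08, "tx": 0, "ty": -0.025, "tz": 0.083, "ax": 0, "ay": 0, "az": 0}, {"fingers": 0.08, "tx": 0, "ty": -0.038, "tz": 0.125, "ax": 0, "ay": 0, "az": 0}, {"fingers": 0.08, "tx": 0, "ty": -0.05, "tz": 0.166, "ax": 0, "ay": 0, "az": 0}, {"fingers": 0.08, "tx": 0, "ty": -0.05, "tz": 0.166, "ax": 0, "ay": 0, "az": 0}]}}

```text
time_s: 8.02
tcp_pos: [0.4979, 0.1401, 0.2124]
ee_rot: [[-0.003, 0.168, -0.986], [0.0, -0.986, -0.168], [-1.0, -0.001, 0.003]]
wrist_force: [0.2, -0.3, -0.9]
gripper_width: 0.417
```

```bash
cat > look.py <<'E'
import sys
from h import *
from station import viewer,r
q=np.load("q.npy");S=viewer.capture("side");s=r.sense();R=s["ee_rot"]
p=viewer.capture("wrist");M=np.array(p["mount"])
Rc=R@M[:3,:3];t=R@M[:3,3]+s["tcp_pos"];p["R"]=Rc.T;p["t"]=-Rc.T@t
c,n=np.cos(q[2]),np.sin(q[2]);d=s["tcp_pos"]-[q[0],q[1],0]
print(s["time_s"],"press xyz",(d[0]*c+d[1]*n).round(4),(-d[0]*n+d[1]*c).round(4),d[2].round(4),"w",s["gripper_width"],s["wrist_force"].round(1))
def dots(a,cam,off,k):
    for X,col in((s["tcp_pos"],(255,0,255)),(s["tcp_pos"]+R[:,0]*.019,(0,0,255)),(W(q,[0,.038,.13])[0],(0,255,0)),(W(q,[0,0,.076])[0],(0,255,255)),(W(q,cov(0,.148,.007))[0],(255,128,0))):
        u=(proj(cam,X)[0]-off+.5)*k
        if abs(u).max()<2000: cv2.circle(a,tuple(map(int,u)),3,col,-1)
    return a
x0,y0,w,h=160,80,133,180
a=dots(cv2.resize(S["image"][y0:y0+h,x0:x0+w,::-1],None,fx=3,fy=3,interpolation=cv2.INTER_CUBIC),S,[x0,y0],3)
b=dots(cv2.resize(p["image"][:,:,::-1],None,fx=.78,fy=.78),p,[0,0],.78)
o=np.zeros((540,800,3),np.uint8);o[:a.shape[0],:a.shape[1]]=a;o[:b.shape[0],400:400+b.shape[1]]=b
cv2.imwrite(sys.argv[1],o)
E
python3 look.py pics/g1.png
```

```text
8.0667 press xyz -0.0027 0.0384 0.213 w 0.4329824482461366 [ 1.4  0.3 -0.1]
```

View pics/g1.png

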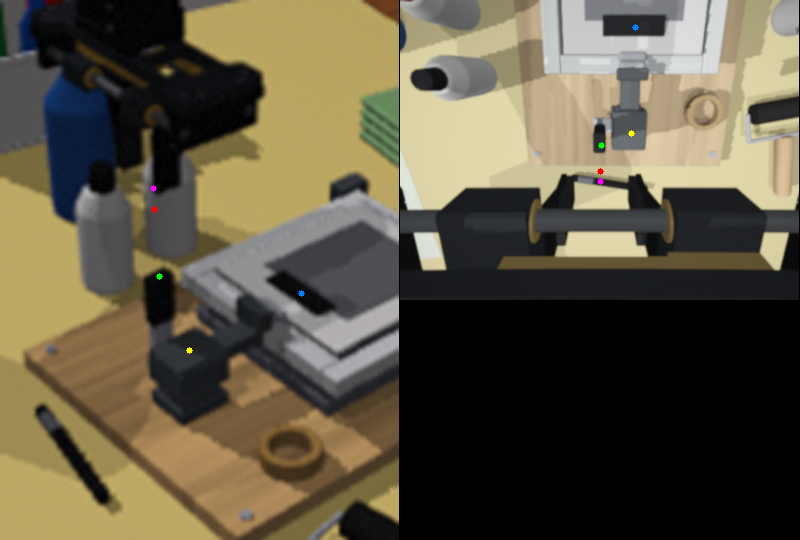

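Call:
{"name": "play_rows", "arguments": {"commands": [{"fingers": 0.08, "tx": 0.045, "ty": 0, "tz": -0.002, "ax": 0, "ay": 0, "az": 0}, {"fingers": 0.08, "tx": 0.085, "ty": 0, "tz": -0.004, "ax": 0, "ay": 0, "az": 0}, {"fingers": 0.08, "tx": 0.115, "ty": 0, "tz": -0.004, "ax": 0, "ay": 0, "az": 0}, {"fingers": 0.08, "tx": 0.145, "ty": 0, "tz": -0.004, "ax": 0, "ay": 0, "az": 0}, {"fingers": 0.08, "tx": 0.145, "ty": 0, "tz": -0.004, "ax": 0, "ay": 0, "az": 0}]}}

```text
time_s: 8.53
tcp_pos: [0.5039, 0.1395, 0.0991]
ee_rot: [[-0.009, 0.165, -0.986], [-0.004, -0.986, -0.165], [-1.0, 0.003, 0.009]]
wrist_force: [-0.6, -0.4, -0.1]
gripper_width: 0.458
```

Call:
{"name": "play_rows", "arguments": {"commands": [{"fingers": 0.08, "tx": 0.012, "ty": 0, "tz": 0, "ax": 0, "ay": 0, "az": 0}, {"fingers": 0.08, "tx": 0.024, "ty": 0, "tz": 0, "ax": 0, "ay": 0, "az": 0}, {"fingers": 0.08, "tx": 0.034, "ty": 0, "tz": 0, "ax": 0, "ay": 0, "az": 0}, {"fingers": 0.08, "tx": 0.034, "ty": 0, "tz": 0, "ax": 0, "ay": 0, "az": 0}]}}

```text
time_s: 8.87
tcp_pos: [0.5055, 0.1407, 0.0777]
ee_rot: [[-0.002, 0.166, -0.986], [-0.001, -0.986, -0.166], [-1.0, 0.0, 0.002]]
wrist_force: [0.0, -0.0, -0.1]
gripper_width: 0.46
```

```bash
python3 look.py pics/g2.png
```

```text
8.9167 press xyz 0.0024 0.0378 0.0785 w 0.45844277577119485 [-0.  -0.1  0.2]
```

View pics/g2.png

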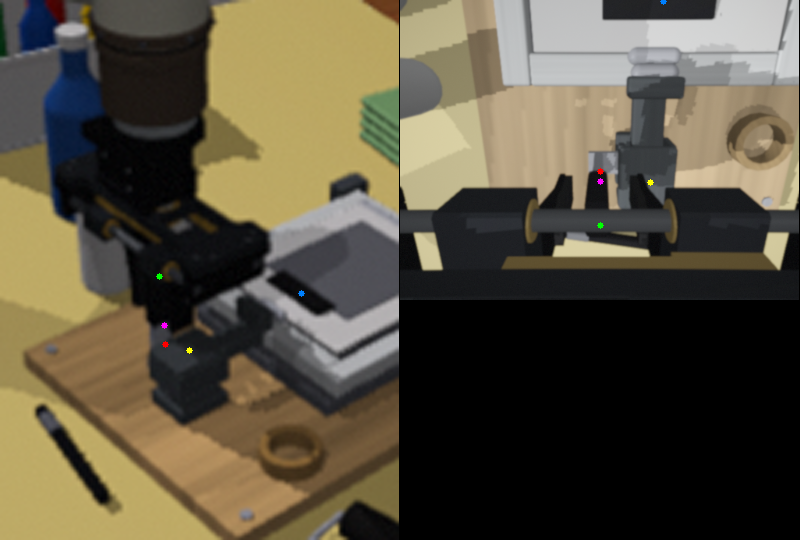

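Call:
{"name": "play_rows", "arguments": {"commands": [{"fingers": 1, "tx": 0, "ty": 0, "tz": 0, "ax": 0, "ay": 0, "az": 0}, {"fingers": 1, "tx": 0, "ty": 0, "tz": 0, "ax": 0, "ay": 0, "az": 0}, {"fingers": 1, "tx": 0, "ty": 0, "tz": 0, "ax": 0, "ay": 0, "az": 0}, {"fingers": 1, "tx": 0, "ty": 0, "tz": 0, "ax": 0, "ay": 0, "az": 0}, {"fingers": 1, "tx": 0, "ty": 0, "tz": 0, "ax": 0, "ay": 0, "az": 0}]}}

```text
time_s: 9.38
tcp_pos: [0.5061, 0.1425, 0.0792]
ee_rot: [[0.001, 0.166, -0.986], [0.003, -0.986, -0.166], [-1.0, -0.003, -0.002]]
wrist_force: [-8.4, 16.7, 4.5]
gripper_width: 0.164
```

Call:
{"name": "play_rows", "arguments": {"commands": [{"fingers": 1, "tx": 0, "ty": 0, "tz": 0, "ax": 0, "ay": 0, "az": 0}, {"fingers": 1, "tx": 0, "ty": 0, "tz": 0, "ax": 0, "ay": 0, "az": 0}, {"fingers": 1, "tx": 0, "ty": 0, "tz": 0, "ax": 0, "ay": 0, "az": 0}]}}

```text
time_s: 9.63
tcp_pos: [0.5058, 0.1431, 0.0792]
ee_rot: [[0.001, 0.167, -0.986], [0.003, -0.986, -0.167], [-1.0, -0.003, -0.002]]
wrist_force: [-3.6, 6.4, 3.0]
gripper_width: 0.16
```

Call:
{"name": "play_rows", "arguments": {"commands": [{"fingers": 1, "tx": 0, "ty": -0.005, "tz": 0, "ax": 0, "ay": 0, "az": 0}, {"fingers": 1, "tx": 0, "ty": -0.01, "tz": 0, "ax": 0, "ay": 0, "az": 0}, {"fingers": 1, "tx": 0, "ty": -0.015, "tz": 0, "ax": 0, "ay": 0, "az": 0}, {"fingers": 1, "tx": 0, "ty": -0.02, "tz": 0, "ax": 0, "ay": 0, "az": 0}, {"fingers": 1, "tx": 0, "ty": -0.02, "tz": 0, "ax": 0, "ay": 0, "az": 0}]}}

```text
time_s: 10.05
tcp_pos: [0.5037, 0.1545, 0.079]
ee_rot: [[0.0, 0.167, -0.986], [-0.003, -0.986, -0.167], [-1.0, 0.003, 0.0]]
wrist_force: [3.7, -8.1, 1.4]
gripper_width: 0.157
```

Call:
{"name": "play_rows", "arguments": {"commands": [{"fingers": 1, "tx": 0, "ty": 0, "tz": 0, "ax": 0, "ay": 0, "az": 0}, {"fingers": 1, "tx": 0, "ty": 0, "tz": 0, "ax": 0, "ay": 0, "az": 0}]}}

```text
time_s: 10.22
tcp_pos: [0.5038, 0.1541, 0.079]
ee_rot: [[0.0, 0.167, -0.986], [-0.003, -0.986, -0.167], [-1.0, 0.003, 0.0]]
wrist_force: [3.2, -7.1, 1.4]
gripper_width: 0.158
```

Call:
{"name": "play_rows", "arguments": {"commands": [{"fingers": 1, "tx": 0, "ty": -0.002, "tz": 0, "ax": 0, "ay": 0, "az": 0}, {"fingers": 1, "tx": 0, "ty": -0.002, "tz": 0, "ax": 0, "ay": 0, "az": 0}]}}

```text
time_s: 10.38
tcp_pos: [0.5036, 0.1555, 0.079]
ee_rot: [[0.0, 0.167, -0.986], [-0.003, -0.986, -0.167], [-1.0, 0.003, 0.0]]
wrist_force: [3.0, -7.3, 0.3]
gripper_width: 0.154
```

Call:
{"name": "play_rows", "arguments": {"commands": [{"fingers": 1, "tx": -0.008, "ty": 0, "tz": -0.001, "ax": 0, "ay": 0, "az": 0}, {"fingers": 1, "tx": -0.016, "ty": 0, "tz": -0.003, "ax": 0, "ay": 0, "az": 0}, {"fingers": 1, "tx": -0.024, "ty": 0, "tz": -0.005, "ax": 0, "ay": 0, "az": 0}, {"fingers": 1, "tx": -0.024, "ty": 0, "tz": -0.005, "ax": 0, "ay": 0, "az": 0}]}}

```text
time_s: 10.72
tcp_pos: [0.5061, 0.1554, 0.0963]
ee_rot: [[-0.003, 0.166, -0.986], [-0.004, -0.986, -0.166], [-1.0, 0.004, 0.004]]
wrist_force: [3.7, -8.3, -4.5]
gripper_width: 0.159
```

Call:
{"name": "play_rows", "arguments": {"commands": [{"fingers": 1, "tx": -0.012, "ty": 0, "tz": -0.003, "ax": 0, "ay": 0, "az": 0}, {"fingers": 1, "tx": -0.024, "ty": 0, "tz": -0.006, "ax": 0, "ay": 0, "az": 0}, {"fingers": 1, "tx": -0.036, "ty": 0, "tz": -0.01, "ax": 0, "ay": 0, "az": 0}, {"fingers": 1, "tx": -0.048, "ty": 0, "tz": -0.014, "ax": 0, "ay": 0, "az": 0}, {"fingers": 1, "tx": -0.06, "ty": 0, "tz": -0.019, "ax": 0, "ay": 0, "az": 0}]}}

```text
time_s: 11.13
tcp_pos: [0.5181, 0.1568, 0.1399]
ee_rot: [[-0.008, 0.165, -0.986], [-0.006, -0.986, -0.165], [-1.0, 0.005, 0.009]]
wrist_force: [0.6, -7.5, -4.7]
gripper_width: 0.161
```

Call:
{"name": "play_rows", "arguments": {"commands": [{"fingers": 1, "tx": -0.012, "ty": 0, "tz": -0.005, "ax": 0, "ay": 0, "az": 0}, {"fingers": 1, "tx": -0.025, "ty": 0, "tz": -0.011, "ax": 0, "ay": 0, "az": 0}, {"fingers": 1, "tx": -0.038, "ty": 0, "tz": -0.017, "ax": 0, "ay": 0, "az": 0}, {"fingers": 1, "tx": -0.05, "ty": 0, "tz": -0.023, "ax": 0, "ay": 0, "az": 0}, {"fingers": 1, "tx": -0.05, "ty": 0, "tz": -0.023, "ax": 0, "ay": 0, "az": 0}]}}

```text
time_s: 11.55
tcp_pos: [0.5361, 0.1598, 0.1788]
ee_rot: [[-0.006, 0.165, -0.986], [-0.006, -0.986, -0.165], [-1.0, 0.005, 0.007]]
wrist_force: [-0.1, -8.0, -3.3]
gripper_width: 0.159
```

Call:
{"name": "play_rows", "arguments": {"commands": [{"fingers": 1, "tx": 0, "ty": 0, "tz": 0, "ax": 0, "ay": 0, "az": 0}, {"fingers": 1, "tx": 0, "ty": 0, "tz": 0, "ax": 0, "ay": 0, "az": 0}, {"fingers": 1, "tx": 0, "ty": 0, "tz": 0, "ax": 0, "ay": 0, "az": 0}]}}

```text
time_s: 11.8
tcp_pos: [0.5356, 0.1597, 0.1776]
ee_rot: [[-0.007, 0.165, -0.986], [-0.006, -0.986, -0.165], [-1.0, 0.005, 0.008]]
wrist_force: [-0.9, -7.9, -1.3]
gripper_width: 0.156
```

```bash
python3 look.py pics/g3.png
```

```text
11.85 press xyz 0.0349 0.0514 0.1777 w 0.15663450095567083 [-0.6 -9.6 -2.2]
```

View pics/g3.png

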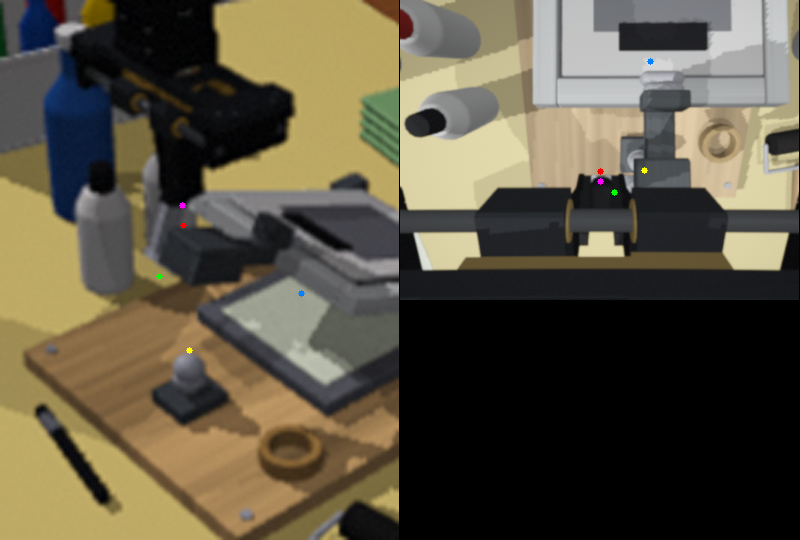

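Call:
{"name": "play_rows", "arguments": {"commands": [{"fingers": 1, "tx": 0, "ty": 0, "tz": 0, "ax": 0, "ay": 0, "az": 0}, {"fingers": 1, "tx": 0, "ty": 0, "tz": 0, "ax": 0, "ay": 0, "az": 0}, {"fingers": 1, "tx": 0, "ty": 0, "tz": 0, "ax": 0, "ay": 0, "az": 0}, {"fingers": 1, "tx": 0, "ty": 0, "tz": 0, "ax": 0, "ay": 0, "az": 0}, {"fingers": 1, "tx": 0, "ty": 0, "tz": 0, "ax": 0, "ay": 0, "az": 0}]}}

```text
time_s: 12.32
tcp_pos: [0.5356, 0.1597, 0.1776]
ee_rot: [[-0.007, 0.165, -0.986], [-0.006, -0.986, -0.165], [-1.0, 0.005, 0.008]]
wrist_force: [-1.0, -7.8, -2.5]
gripper_width: 0.157
```

```bash
python3 look.py pics/g4.png; python3 - <<'E'
from h import *
from station import viewer
S=viewer.capture("side");q=np.load("q.npy")
for f in(.3,.33,.355,.38):
    c,s=np.cos(f),np.sin(f); g=lambda x,y,z:[.29-(.29-x)*c+(z-.061)*s,y,.061+(.29-x)*s+(z-.061)*c]
    print(f,g(0,0,.076)[2]-.076,((proj(S,W(q,[g(0,0,.076),g(-.026,-.022,.076),g(.026,-.022,.076),g(-.026,.022,.076)]))-[160,80]+.5)*3).round().tolist())
a,b=cv2.imread("pics/g3.png")[:540,:399],cv2.imread("pics/g4.png")[:540,:399]
print("change",np.abs(a.astype(int)-b).mean())
cv2.imwrite("pics/g5.png",cv2.resize(S["image"][140:190,200:280,::-1],(800,500),interpolation=cv2.INTER_CUBIC))
E
```

```text
12.3667 press xyz 0.0348 0.0514 0.1776 w 0.1608270588982074 [-0.4 -8.5 -2.4]
0.3 0.08503090726867253 [[205.0, 257.0], [197.0, 272.0], [247.0, 266.0], [163.0, 248.0]]
0.33 0.09316311338743762 [[208.0, 247.0], [200.0, 261.0], [250.0, 257.0], [166.0, 237.0]]
0.355 0.09986590325066767 [[211.0, 239.0], [203.0, 252.0], [252.0, 249.0], [169.0, 228.0]]
0.38 0.10649690566341262 [[214.0, 230.0], [207.0, 242.0], [255.0, 242.0], [172.0, 218.0]]
change 0.8256025867136978
```

View pics/g5.png

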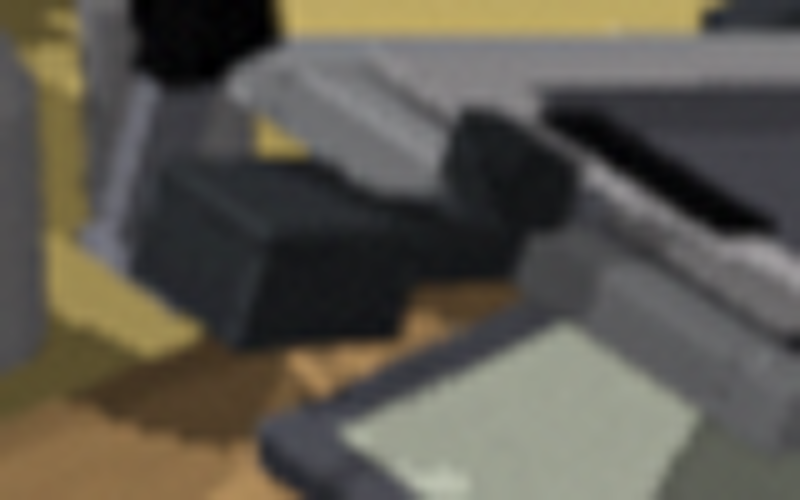

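```bash
python3 -c "
from station import job
print(job.finish_job())"
```

```text
the job is handed in; nothing more can be done
None
```

The job is handed in. The cover is shut, and the frame is held up by the latch handle with the coupler about 10 cm above its seat. `finish_job()` gave no verdict.

- **Cover:** I pushed it down by its pad. The force dropped as it passed the catch, then rose to 18 N against a hard stop. The next picture showed the cover lying flat.
- **Latch:** I gripped the handle, which read 14 mm between the fingers. I pulled it about 12 mm towards +y, with 7–8 N of spring force. The lift then went smoothly at about 4.5 N, and the picture shows the ball free.
- **Last checks:** The coupler's edge in the side picture matches a rise of 100 mm. The pose and grip stayed the same over the last 0.5 s, at about 12.4 s of the 48 s allowed. The tape, marker and the bottles I could see in the last pictures had not moved; I did not check the roller, flask and yellow-capped bottle again.
- **What disagreed:** The fingertips were about 12 mm behind the reported TCP, not 19 mm ahead of it. The side pictures and the hard stop on the cover both showed this. I allowed for it when gripping the handle.
- **Smaller doubts:** Force at the catch peaked at only about 3.5 N in the readings, below the 7 N given. That may be because I read it only at the end of each step. Gripping the handle briefly pushed it sideways, with a reading of about 19 N.

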